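# Set the corner straight between budare and rolling pin

## Task

Three cork mats stand in a row between the budare and the rolling pin: stand the mug in the middle of the mat next to the budare, the funnel (still mouth down) in the middle of the mat next to the rolling pin, and the sugar jar in the middle of the mat between those two. Put the wooden lid on the mug, properly seated. Everything ends upright and let go, and the clay salt pot and the rolling pin stay where they are.

Things in the scene. Friction and masses are not known exactly. Their poses are not given: they have to be found in the camera images.
- mug: Blue ceramic mug without its lid, standing upright: straight round body 62 mm across and 85 mm high, wall 3.5 mm (mouth 55 mm), about 0.24 kg. Origin: centre of the underside, z up. One loop handle on its own +y side, reaching 59 mm from the axis, between 17 and 71 mm height, 9 mm thick; at the start the handle points left within about 35 degrees. The body can be gripped across its own x axis.
- lid: Dark wooden mug lid lying right way up on the counter: disc 68 mm across and 8 mm thick, below it a plug 38 mm across and 6 mm deep that goes into the mug's mouth, on top a round knob 18 mm across and 26 mm high; 40 mm high in all, about 50 g. Origin: centre of the plug's underside, z up. Seated on the mug its origin is 79 mm above the mug's origin.
- jar: Steel sugar jar with its hinged lid shut by a spring clip, standing upright: round, 60 mm across (lid 62 mm), 84 mm high, about 0.28 kg. Origin: centre of the underside, z up. The hinge lug sticks out on its own +y side to 39 mm from the axis, the clip on its -y side to 42 mm; grip it across its own x axis. At the start its x axis is within about 46 degrees of pointing away from the robot.
- funnel: Orange plastic funnel standing mouth down, spout up: mouth 84 mm across, cone narrowing to 17 mm at 50 mm height, then a hollow spout, 17 narrowing to 15 mm across, up to 90 mm height; about 45 g. Origin: centre of the mouth, on the counter, z up (towards the spout).
- round_mat: Round cork mat, 100 mm across, 6 mm thick, fixed. Origin: centre of the underside. The three mats are in a row from left to right, about 180 mm apart; which shape is where in the row varies.
- square_mat: Square cork mat, 100 by 100 mm, 6 mm thick, fixed. Origin: centre of the underside.
- hex_mat: Hexagonal cork mat, 100 mm across flats, 6 mm thick, fixed. Origin: centre of the underside.
- budare: Black cast-iron budare (flat round griddle), 200 mm across, 13 mm high, with a loop handle on its own +x side reaching 186 mm from the centre, fixed. Origin: centre of the underside. It lies at one end of the row of mats, left or right.
- rolling_pin: Pale wooden rolling pin lying front to back across a low wooden rest, at the other end of the row of mats from the budare: barrel 50 mm across and 220 mm long, 370 mm long with handles, its top 62 mm above the counter. Origin: underside of the barrel at mid length, x along the pin. Must stay where it is.
- saltpot: Small open terracotta salt pot, 64 mm across, 45 mm high, loose, standing among the things to be moved. Origin: centre of the underside. Must stay where it is.
Things that resemble listed ones, but are neither listed nor needed, are in the scene too. What is meant by the funnel is not pink, and is the larger of those in its own colour.

How it is judged:
At the end, for the whole second after the job is handed in: Mug on the mat nearest the budare, jar on the middle mat, funnel mouth down on the mat nearest the rolling pin, each upright and within 15 mm of its mat's centre; lid seated level on the mug (origin 75 to 83 mm above the mug's, within 12 mm of its axis); all four released and at rest (((horizontal distance between mug and round_mat below 0.015 m and horizontal distance between round_mat and budare below 0.32 m) or (horizontal distance between mug and square_mat below 0.015 m and horizontal distance between square_mat and budare below 0.32 m) or (horizontal distance between mug and hex_mat below 0.015 m and horizontal distance between hex_mat and budare below 0.32 m)) and height (world z) of mug between 0.003 and 0.01 m and ((horizontal distance between jar and round_mat below 0.015 m and horizontal distance between round_mat and budare between 0.32 and 0.5 m) or (horizontal distance between jar and square_mat below 0.015 m and horizontal distance between square_mat and budare between 0.32 and 0.5 m) or (horizontal distance between jar and hex_mat below 0.015 m and horizontal distance between hex_mat and budare between 0.32 and 0.5 m)) and height (world z) of jar between 0.003 and 0.01 m and ((horizontal distance between funnel and round_mat below 0.015 m and horizontal distance between round_mat and budare above 0.5 m) or (horizontal distance between funnel and square_mat below 0.015 m and horizontal distance between square_mat and budare above 0.5 m) or (horizontal distance between funnel and hex_mat below 0.015 m and horizontal distance between hex_mat and budare above 0.5 m)) and height (world z) of funnel between 0.003 and 0.01 m and horizontal distance between lid and mug below 0.012 m and z of lid in the frame of mug between 0.075 and 0.083 m and angle between each of mug, jar, funnel, lid's own z axis and vertical below 0.1 rad and linear speed of each of mug, jar, funnel, lid below 0.01 m/s and angular speed of each of mug, jar, funnel, lid below 0.1 rad/s); the robot touches nothing.
It fails at once if the salt pot is shifted by more than 20 mm or tipped (distance of saltpot from where it was at the start of the episode above 0.02 m or angle between saltpot's own z axis and vertical above 0.3 rad).
It fails at once if the rolling pin is shifted by more than 20 mm (distance of rolling_pin from where it was at the start of the episode above 0.02 m).
It also fails if it takes over 115 s, if anything falls off the work surface, if the arm or the gripper's body presses on something with over 40 N, if the wrist force passes 120 N, or if a joint passes its speed limit or range.

## Robot

A 7-joint arm with a two-finger parallel gripper is mounted at the origin on the work surface. World frame = base frame: x ahead of the robot, y to its left, z up, the work surface at z = 0. Lengths are in m, angles in rad, forces in N, time in s.
With the tool pointing down it reaches from about 0.425 to 0.925 m from the base axis. Payload 6.8 kg.
Tool frame: the origin (TCP) lies at the very end of the fingers, on their centre line; the grasp point (between the pads) lies grasp_offset behind it (grasp_offset is the distance from the TCP to the grasp point, in m); z points along the fingers, y is the direction in which the jaws open and shut (so a half turn about z gives the same grasp; the last joint's range is limited). The gripper opens to 85 mm and grips with 20 to 120 N. Pads are 22 mm wide; open, the fingers measure 114 mm over their backs; the gripper's body (76 mm by 85 mm) begins 54 mm behind the grasp point. The pads swing forward as they close: fully open they stand 13 mm farther back than shut.
Start: joints at [-1.412, 0.477, 0.022, 1.555, -0.011, 1.109, -0.083], TCP at [0.178, 0.651, 0.231] pointing down, gripper open.
Joint ranges: [-2.96, 2.96], [-0.34, 2.1], [-1.41, 1.46], [0.24, 2.44], [-1.37, 4.51], [0.17, 1.92], [-2.96, 2.96]. Speed limits (rad/s): [2.39, 2.39, 3.14, 3.14, 3.14, 3.14, 3.14].

## Interface

Orientations are given as a unit quaternion [w, x, y, z].
In Python, from station import * gives the robot as it stands.
- The arm moves only by the shell command python3 -m handwheel 'ROWS' [FORCE]. ROWS is JSON, one flat list of numbers, 7 for each row, row after row: the shift along the world's x, y, z in cm, then the turn, a rotation vector about the world's x, y, z in degrees, then the opening, from 0 (shut) to 1 (fully open). In form: [tx, ty, tz, ax, ay, az, fingers, tx, ty, tz, ax, ay, az, fingers, ...]. A call has 1 to 8 rows; each row is the pose to reach, as a shift and turn from the pose measured when the call began; what a row does not reach only later rows make up. A row lasts 1/12 s, in which the tool goes at most 41.7 mm and 7.16 degrees, less where a joint would pass 70% of its speed; a pose out of reach is approached as far as the arm can. A call with a gripper value outside its range is refused whole. The fingers move at their own pace and stop on an object; FORCE is the grip in N (left out, the last holds). Time passes only in rows, so rows that repeat a pose let the fingers close. It gives the time, the measured TCP pose, the force and the opening at its end, in the units of the state.
- get_obs(): the state, without advancing time (a new reading comes with each control period).
- read_camera(name): name is "side" or "top" or "wrist"; returns the picture (420x560x3 uint8, red, green, blue); there is no depth.
- camera_info(name): a dict with "fx", "fy", "cx", "cy" (pixels), "k1" (the pictures are not rectified: a ray, as slopes to the right and down, at radius r is drawn at 1 + k1 r^2 times it, then the intrinsics apply), "R" (3x3) and "t" (3): a world point X has camera coordinates R X + t; the wrist camera has in their place "mount" (4x4, takes a point from camera to tool coordinates, whose origin is the TCP and whose axes are the flange's). Camera axes: x right, y down, z forward; pixel columns grow to the right and rows downward; lengths in m; the calibration is good to about 2 mm. A picture is of the moment at which its call begins: read the wrist's pose just before it. camera_info takes no time and is no camera call.
- hand_in(): hands the job in, once; it reports no verdict.
The state is a dict: "t": time; "q": joint angles; "joint_vel": joint speeds; "joint_torque": joint torques, N m; "eef_pos": TCP position; "tool_rot": TCP orientation; "contact_force": force on the tool from outside, world axes, zero at the start; "torque": the same for the moment, N m; "gripper_width": opening from 0.0 (shut) to 1.0 (fully open).
Only numpy, scipy, OpenCV 4.12 (cv2) and the standard library are available. Lean on these libraries where they do the work, as an engineer would, in place of code of your own. Each camera call takes 0.05 s, during which the arm holds its last target. There are 200 camera calls.

## Working session

There is one attempt and no reset: what is moved stays moved. The work goes in short steps, Python scripts to look and compute and a shell command to move; the robot and the scene stay as the last step left them, time stands still between calls to the robot, and variables do not carry over. Pictures are saved under pics/ and viewed, on a budget of 14 in all, crops included, one or two more only if the job needs it, and the job is handed in when it is done.

```bash
mkdir -p pics; ls; cat > h.py <<'E'
from station import *
import numpy as np, cv2
from scipy.spatial.transform import Rotation as Ro
def snap(n,f):
    o=get_obs(); im=read_camera(n); cv2.imwrite('pics/'+f,im[:,:,::-1]); return o,im
def cam(n,o=None):
    c=camera_info(n)
    if 'mount' in c:
        o=o or get_obs(); w,x,y,z=o['tool_rot']; T=np.eye(4);T[:3,:3]=Ro.from_quat([x,y,z,w]).as_matrix();T[:3,3]=o['eef_pos']
        M=T@np.array(c['mount']); return c,M[:3,:3],M[:3,3]
    R=np.array(c['R']);return c,R.T,-R.T@np.array(c['t'])
def ray(n,u,v,o=None):
    c,R,p=cam(n,o); K=np.array([[c['fx'],0,c['cx']],[0,c['fy'],c['cy']],[0,0,1.]])
    q=cv2.undistortPoints(np.array([[[u,v]]],float),K,np.array([c['k1'],0,0,0,0.]))[0,0]
    return p,R@np.array([q[0],q[1],1])
def at(n,u,v,z,o=None):
    p,d=ray(n,u,v,o); return p+d*(z-p[2])/d[2]
def proj(n,X,o=None):
    c,R,p=cam(n,o); q=R.T@(np.array(X)-p); a=q[:2]/q[2]; a=a*(1+c['k1']*(a@a)); return a*[c['fx'],c['fy']]+[c['cx'],c['cy']]
def meas(n,im,f,lo,hi,box=None):
    pass
E
python3 - <<'E'
from h import *
o,a=snap('top','top0.png');_,b=snap('side','side0.png')
print(o)
for n in('top','side','wrist'):
    c,R,p=cam(n,o);print(n,p.round(3),R.round(2).tolist(),c['fx'],c['k1'])
print(camera_info('wrist')['mount'])
import station;print([x for x in dir(station) if x[0]!='_'])
try: print(grasp_offset)
except Exception as e: print(e)
E
```

```text
pics
{'t': 0.0, 'q': array([-1.41207552,  0.47778146,  0.0223451 ,  1.55646325, -0.01151417,
        1.10929302, -0.08309793]), 'joint_vel': array([ 0.00146554, -0.00106357, -0.0010573 , -0.00044969, -0.00129564,
        0.00079007, -0.0003794 ]), 'joint_torque': array([ 2.31746035e-04, -5.96459627e+01,  1.60786137e+00, -2.81205279e+01,
        1.24062863e-02,  9.34906479e-03,  2.99919475e-05]), 'eef_pos': array([0.17783144, 0.6505356 , 0.23033333]), 'tool_rot': array([-5.88577917e-05,  1.33008775e-01,  9.91114444e-01, -9.06571848e-04]), 'contact_force': array([ 0.53371016, -0.08058471, -0.63034324]), 'torque': array([0.01887727, 0.00490861, 0.01608735]), 'gripper_width': 1.0012212068917856}
top [ 0.333 -0.013  1.321] [[-0.01, -0.99, 0.14], [-1.0, 0.01, 0.01], [-0.01, -0.14, -0.99]] 509.9662919825756 -0.15997377444730768
side [ 0.1   -0.607  0.864] [[0.85, -0.38, 0.36], [-0.53, -0.64, 0.56], [0.02, -0.67, -0.74]] 427.5500690599197 -0.07129807923536777
wrist [0.103 0.672 0.373] [[0.26, 0.92, 0.3], [0.96, -0.25, -0.08], [-0.0, 0.31, -0.95]] 368.66223606731546 -0.09036486361995398
[[ 1.45475619e-04 -9.50577524e-01 -3.10487277e-01  7.76267161e-02]
 [ 9.99999972e-01  1.96096042e-04 -1.31821425e-04  4.62214039e-04]
 [ 1.86191810e-04 -3.10487249e-01  9.50577526e-01 -1.42615125e-01]
 [ 0.00000000e+00  0.00000000e+00  0.00000000e+00  1.00000000e+00]]
['PlanningError', 'camera_info', 'get_obs', 'grasp_offset', 'hand_in', 'read_camera']
0.0187
```

View pics/top0.png

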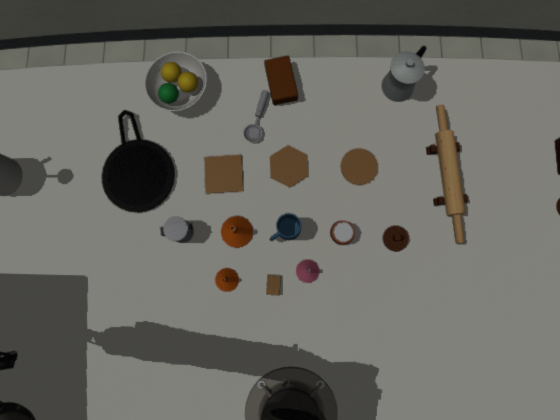

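View pics/side0.png

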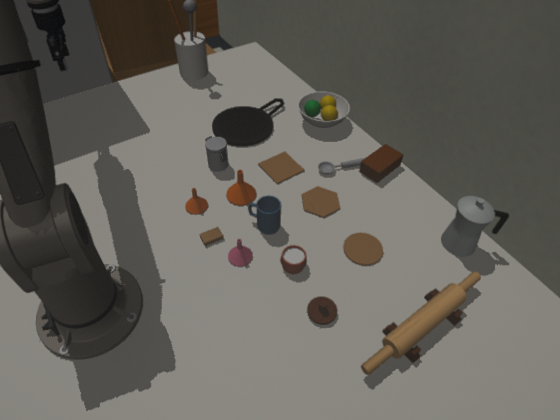

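The top view has the budare at (138,176), then the square mat (223,174), hex mat (289,166), round mat (359,167) and the pin (451,172). So the mug goes to square, the jar to hex and the funnel to round.

Funnel candidates are the large orange one (237,232), the small orange one (227,280) and the pink one (307,271). I choose the large orange at (237,232). The grey jar is at (177,230), not the coffee pot (400,75) or the utensil jar at the left edge. The mug is at (289,226), the lid at (396,238), not the salt pot at (343,232).

```bash
cat > c.py <<'E'
from h import *
im=cv2.imread('pics/top0.png')
H=cv2.cvtColor(im,cv2.COLOR_BGR2HSV)
def blob(name,u,v,r,z,f):
    m=np.zeros(im.shape[:2],np.uint8);y0,x0=v-r,u-r
    sub=H[v-r:v+r,u-r:u+r];k=f(sub[...,0].astype(int),sub[...,1].astype(int),sub[...,2].astype(int)).astype(np.uint8)
    k=cv2.morphologyEx(k,cv2.MORPH_OPEN,np.ones((3,3)))
    n,l,s,c=cv2.connectedComponentsWithStats(k)
    i=1+np.argmax(s[1:,4]);cs,_=cv2.findContours((l==i).astype(np.uint8),0,1)
    (cx,cy),rad=cv2.minEnclosingCircle(cs[0]);cx+=x0;cy+=y0
    ce=c[i]+[x0,y0]
    print(name,s[i].tolist(),'cen',ce.round(1),'circ',round(cx,1),round(cy,1),round(rad,1),'->',at('top',*ce,z).round(3),at('top',cx,cy,z).round(3))
blob('sq',223,174,26,.006,lambda h,s,v:(s>70)&(h<25))
blob('hex',289,166,26,.006,lambda h,s,v:(s>70)&(h<25))
blob('rnd',359,167,26,.006,lambda h,s,v:(s>70)&(h<25))
blob('fun',237,232,22,.0,lambda h,s,v:(s>140)&(h<20))
blob('mug',289,226,22,.06,lambda h,s,v:(s>60)&(h>85)&(h<125))
blob('salt',343,232,20,.03,lambda h,s,v:(s>60)&((h<20)|(h>165)))
blob('lid',396,238,20,.01,lambda h,s,v:(v<90))
blob('sugarjar',177,230,22,.084,lambda h,s,v:(v<140))
big=np.hstack([cv2.resize(im[200:270,140:260],None,fx=4,fy=4,interpolation=2)])
b2=cv2.resize(im[200:270,260:420],None,fx=4,fy=4,interpolation=2)
o=np.zeros((560,640,3),np.uint8);o[:280,:480]=big;o[280:,:640]=b2
cv2.imwrite('pics/crop0.png',o)
E
python3 c.py
```

```text
sq [8, 7, 38, 39, 1366] cen [223.3 173.7] circ 223.5 174.0 25.2 -> [0.617 0.173 0.006] [0.616 0.173 0.006]
hex [7, 6, 38, 41, 1201] cen [288.5 165.8] circ 288.5 166.0 21.0 -> [0.636 0.001 0.006] [0.636 0.001 0.006]
rnd [8, 8, 37, 36, 1054] cen [358.9 166.2] circ 359.1 166.1 18.6 -> [ 0.634 -0.186  0.006] [ 0.634 -0.186  0.006]
fun [6, 6, 32, 31, 749] cen [236.6 231.4] circ 236.6 231.3 15.6 -> [0.464 0.137 0.   ] [0.465 0.138 0.   ]
mug [4, 10, 30, 26, 537] cen [287.6 226.7] circ 285.0 229.0 17.2 -> [0.469 0.003 0.06 ] [0.463 0.01  0.06 ]
salt [7, 18, 6, 11, 36] cen [332.3 235.1] circ 332.5 235.0 5.6 -> [ 0.45 -0.11  0.03] [ 0.45 -0.11  0.03]
lid [7, 7, 26, 27, 555] cen [395.5 238. ] circ 395.5 238.0 13.5 -> [ 0.442 -0.275  0.01 ] [ 0.442 -0.275  0.01 ]
sugarjar [0, 0, 44, 44, 1936] cen [176.5 229.5] circ 176.5 229.5 30.4 -> [0.462 0.277 0.084] [0.462 0.277 0.084]
```

View pics/crop0.png

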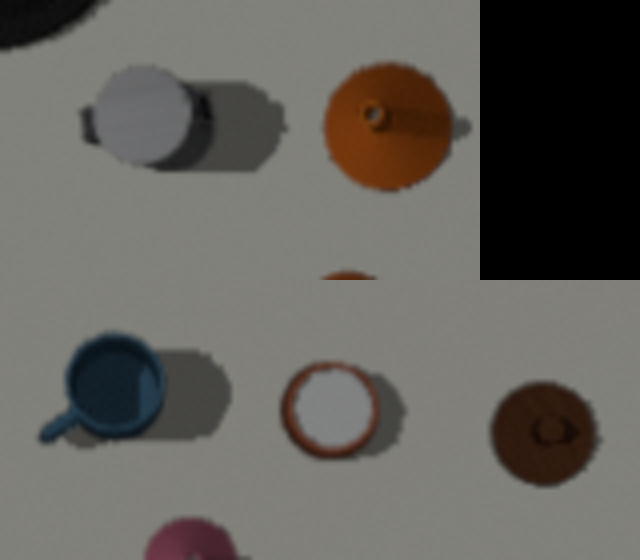

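```bash
cat >> h.py <<'E'
def go(x,y,z,jaw=None):
    o=get_obs();p=o['eef_pos'];w,a,b,c=o['tool_rot'];R=Ro.from_quat([a,b,c,w]).as_matrix()
    j=np.degrees(np.arctan2(R[1,1],R[0,1]))
    # tilt correction rotvec + yaw
    d=((jaw-j+90)%180-90) if jaw is not None else 0
    t=np.radians(j+d);Y=np.array([np.cos(t),np.sin(t),0]);Z=np.array([0,0,-1.]);T=np.stack([np.cross(Y,Z),Y,Z],1)
    print('t',round(o['t'],2),'p',np.round(p,4),'jaw',round(j,1),'w',round(o['gripper_width'],3),'F',np.round(o['contact_force'],1))
    print('shift cm',np.round((np.array([x,y,z])-p)*100,2),'rot',np.round(Ro.from_matrix(T@R.T).as_rotvec(degrees=True),1))
E
python3 - <<'E'
from h import *
print('jar',at('top',175.3,228.8,.084),'mug',at('top',288.75,226.5,.085),'fun',at('top',233.75,229,.09),at('top',237,231.75,0),'lid',at('top',396,238.2,.012),'salt',at('top',342.7,232.2,.045),'bud',at('top',138,176,.013))
go(.46,.277,.23,10)
E
```

```text
jar [0.46341265 0.27999226 0.084     ] mug [4.66816635e-01 2.89298968e-04 8.50000000e-02] fun [0.46129334 0.13416727 0.09      ] [0.46336106 0.1363755  0.        ] lid [ 0.44141573 -0.27603728  0.012     ] salt [ 0.4554081  -0.13481175  0.045     ] bud [0.61289402 0.40201843 0.013     ]
t 0.1 p [0.1778 0.6506 0.2304] jaw 74.7 w 1.002 F [ 0.2 -0.1 -0.1]
shift cm [ 28.22 -37.36  -0.04] rot [  0.1  -0.1 -64.7]
```

```bash
python3 -m handwheel '[3.5,-4.7,0,0,0,-7,1,7,-9.4,0,0,0,-14,1,10.5,-14,0,0,0,-21,1,14,-18.7,0,0,0,-28,1,17.5,-23.4,0,0,0,-35,1,21,-28,0,0,0,-42,1,24.5,-32.7,0,0,0,-49,1,28,-37,0,0,0,-56,1]'; python3 -c "
from h import *;go(.463,.28,.20,10)"
```

```text
t: 0.77
eef_pos: [0.3785, 0.3824, 0.2303]
tool_rot: [-0.001, 0.585, 0.811, -0.001]
contact_force: [1.0, -0.3, -0.3]
gripper_width: 1.0
t 0.77 p [0.3785 0.3824 0.2303] jaw 18.4 w 1.0 F [ 1.  -0.3 -0.3]
shift cm [  8.45 -10.24  -3.03] rot [ 0.  -0.1 -8.4]
```

```bash
python3 -m handwheel '[3,-3.5,-1,0,0,-4,1,6,-7,-2,0,0,-8,1,8.5,-10.2,-3,0,0,-8,1,8.5,-10.2,-3,0,0,-8,1,8.5,-10.2,-3,0,0,-8,1,8.5,-10.2,-3,0,0,-8,1]'; python3 -c "
from h import *;go(.463,.28,.20,10);o,_=snap('wrist','w1.png');print(proj('wrist',[.463,.28,.084],o),proj('wrist',o['eef_pos'],o))"
```

```text
t: 1.27
eef_pos: [0.4635, 0.2798, 0.1999]
tool_rot: [-0.001, 0.641, 0.768, -0.001]
contact_force: [-0.3, 0.8, 0.1]
gripper_width: 1.0
t 1.27 p [0.4635 0.2798 0.1999] jaw 10.3 w 1.0 F [-0.3  0.8  0.1]
shift cm [-0.05  0.02  0.01] rot [ 0.1 -0.2 -0.3]
[283.4159519  203.53113944] [281.74427031 281.89452163]
```

View pics/w1.png

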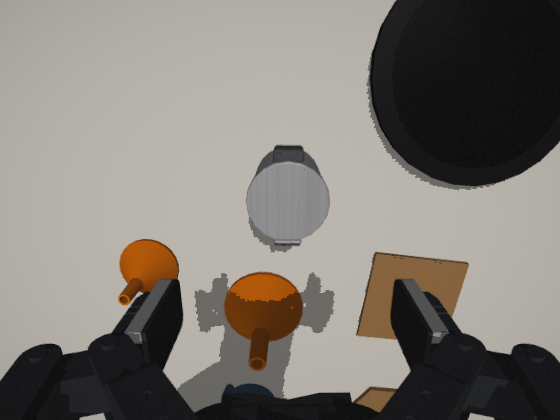

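The jar's steel lid centre is at (288,202), and the lugs at (288,150) and (287,242) stand vertical, so the jaw angle is right.

```bash
python3 -c "
from h import *
print(at('wrist',288,202,.084));p=at('wrist',288,202,.084);go(p[0],p[1],.038,10)"
```

```text
[0.4655213  0.28318076 0.084     ]
t 1.32 p [0.4629 0.2812 0.2001] jaw 10.4 w 1.0 F [ 0.5  0.5 -0.7]
shift cm [  0.26   0.2  -16.21] rot [ 0.  -0.2 -0.4]
```

```bash
python3 -m handwheel '[0.2,0.1,-4,0,0,0,1,0.2,0.1,-8,0,0,0,1,0.2,0.1,-11,0,0,0,1,0.2,0.1,-14,0,0,0,1,0.2,0.1,-16.2,0,0,0,1,0.2,0.1,-16.2,0,0,0,1,0.2,0.1,-16.2,0,0,0,0,0.2,0.1,-16.2,0,0,0,0]' 50; python3 -m handwheel '[0,0,0,0,0,0,0,0,0,0,0,0,0,0,0,0,0,0,0,0,0,0,0,0,0,0,0,0,0,0,0,0,0,0,0]'
```

```text
t: 1.98
eef_pos: [0.4651, 0.2837, 0.0394]
tool_rot: [-0.001, 0.639, 0.769, -0.0]
contact_force: [-1.0, -0.1, 1.9]
gripper_width: 0.744
t: 2.4
eef_pos: [0.4653, 0.2839, 0.0399]
tool_rot: [-0.001, 0.639, 0.769, 0.0]
contact_force: [-1.1, -0.5, 1.9]
gripper_width: 0.712
```

```bash
python3 -m handwheel '[0,0,4,0,0,0,0,0,0,8,0,0,0,0,0,0,12,0,0,0,0,1.5,-2.5,12,0,0,0,0,3.4,-5.6,12,0,0,0,0,5.3,-8.8,12,0,0,0,0,7.2,-12,12,0,0,0,0,9.1,-15,12,0,0,0,0]'; python3 -c "
from h import *;go(.636,.001,.16)"
```

```text
t: 3.07
eef_pos: [0.5567, 0.1319, 0.1601]
tool_rot: [-0.001, 0.64, 0.769, 0.0]
contact_force: [0.1, 0.1, -2.5]
gripper_width: 0.703
t 3.07 p [0.5567 0.1319 0.1601] jaw 10.5 w 0.703 F [ 0.1  0.1 -2.5]
shift cm [ 7.930e+00 -1.309e+01 -1.000e-02] rot [-0.1 -0.1  0. ]
```

```bash
python3 -m handwheel '[1.9,-3.2,0,0,0,0,0,3.9,-6.4,0,0,0,0,0,5.9,-9.7,0,0,0,0,0,7.9,-13.1,0,0,0,0,0,7.9,-13.1,0,0,0,0,0,7.9,-13.1,0,0,0,0,0,7.9,-13.1,-4,0,0,0,0,7.9,-13.1,-8,0,0,0,0]'; python3 -c "
from h import *;go(.636,.001,.0465)"
```

```text
t: 3.73
eef_pos: [0.6378, 0.0024, 0.0815]
tool_rot: [0.001, 0.639, 0.769, 0.003]
contact_force: [-0.4, -0.1, -2.8]
gripper_width: 0.712
t 3.73 p [0.6378 0.0024 0.0815] jaw 10.6 w 0.712 F [-0.4 -0.1 -2.8]
shift cm [-0.18 -0.14 -3.5 ] rot [-0.2  0.3 -0. ]
```

```bash
python3 -m handwheel '[-0.2,-0.1,-1.5,0,0,0,0,-0.2,-0.1,-2.6,0,0,0,0,-0.2,-0.1,-3.2,0,0,0,0,-0.2,-0.1,-3.5,0,0,0,0,-0.2,-0.1,-3.5,0,0,0,0,-0.2,-0.1,-3.5,0,0,0,0]'
```

```text
t: 4.23
eef_pos: [0.6368, 0.0016, 0.0478]
tool_rot: [0.001, 0.639, 0.769, 0.004]
contact_force: [-0.3, 0.4, -0.7]
gripper_width: 0.705
```

```bash
python3 -m handwheel '[0,0,-0.2,0,0,0,0,0,0,-0.2,0,0,0,0]';python3 -m handwheel '[0,0,0,0,0,0,1,0,0,0,0,0,0,1,0,0,0,0,0,0,1,0,0,0,0,0,0,1,0,0,4,0,0,0,1,0,0,8,0,0,0,1,0,0,12,0,0,0,1,0,0,15,0,0,0,1]'; python3 -c "
from h import *;go(.467,.0,.2,35)"
```

```text
t: 4.4
eef_pos: [0.6376, 0.0017, 0.0468]
tool_rot: [0.002, 0.639, 0.769, 0.004]
contact_force: [-0.0, -0.1, -1.0]
gripper_width: 0.703
t: 5.07
eef_pos: [0.6385, 0.0013, 0.2003]
tool_rot: [0.003, 0.639, 0.769, 0.005]
contact_force: [1.2, 0.7, 0.3]
gripper_width: 1.001
t 5.07 p [0.6385 0.0013 0.2003] jaw 10.5 w 1.001 F [1.2 0.7 0.3]
shift cm [-17.15  -0.13  -0.03] rot [-0.4  0.6 24.5]
```

```bash
python3 -m handwheel '[-4,0,0,0,0,5,1,-8,0,0,0,0,11,1,-12,0,0,0,0,17,1,-15,0,0,-0.4,0.6,24.5,1,-17.1,-0.1,0,-0.4,0.6,24.5,1,-17.1,-0.1,0,-0.4,0.6,24.5,1,-17.1,-0.1,0,-0.4,0.6,24.5,1,-17.1,-0.1,0,-0.4,0.6,24.5,1]'; python3 -c "
from h import *;go(.467,.0,.2,35);o,_=snap('wrist','w2.png');print(proj('wrist',[.467,0,.085],o))"
```

```text
t: 5.73
eef_pos: [0.4686, 0.0004, 0.2008]
tool_rot: [0.001, 0.462, 0.887, 0.001]
contact_force: [0.0, 0.1, 1.5]
gripper_width: 1.001
t 5.73 p [4.686e-01 4.000e-04 2.008e-01] jaw 35.0 w 1.001 F [0.  0.1 1.5]
shift cm [-0.16 -0.04 -0.08] rot [-0.   0.1 -0. ]
[281.71764704 202.10907611]
```

View pics/w2.png

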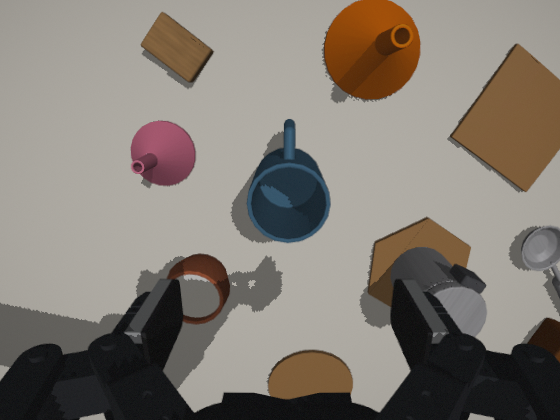

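Mug rim centre at (288,202), handle straight up at (290,125), so the jaw angle is right. The jar stands on the hex mat.

```bash
python3 -c "
from h import *
print('jartop',at('wrist',457,311,.09),'fun',at('wrist',400,37,.09))
sq=np.mean([at('wrist',u,v,.006) for u,v in [(517,44),(451,136)]],0);print(at('wrist',517,44,.006),at('wrist',451,136,.006),at('wrist',525,191,.006))
p=at('wrist',288.5,202.5,.085);print(p);go(p[0],p[1],.038,35)"
```

```text
jartop [0.63678828 0.00723782 0.09      ] fun [0.46517654 0.13604225 0.09      ]
[0.56686202 0.21987426 0.006     ] [0.57147693 0.12193202 0.006     ] [0.6698549  0.12725535 0.006     ]
[0.4713716  0.00260578 0.085     ]
t 5.78 p [4.688e-01 4.000e-04 2.006e-01] jaw 35.0 w 0.999 F [-0.7 -0.3  0.2]
shift cm [  0.26   0.22 -16.26] rot [ 0.   0.1 -0. ]
```

```bash
python3 -m handwheel '[0.2,0.1,-4,0,0,0,1,0.2,0.1,-8,0,0,0,1,0.2,0.1,-11,0,0,0,1,0.2,0.1,-14,0,0,0,1,0.2,0.1,-16.2,0,0,0,1,0.2,0.1,-16.2,0,0,0,1,0.2,0.1,-16.2,0,0,0,0,0.2,0.1,-16.2,0,0,0,0]' 50; python3 -m handwheel '[0,0,0,0,0,0,0,0,0,0,0,0,0,0,0,0,0,0,0,0,0,0,0,0,0,0,0,0]';  python3 -m handwheel '[0,0,4,0,0,0,0,0,0,8,0,0,0,0,0,0,12,0,0,0,0,0,0,12,0,0,0,0]'; python3 -c "
from h import *;go(.617,.173,.16)"
```

```text
t: 6.45
eef_pos: [0.4722, 0.0012, 0.0394]
tool_rot: [0.002, 0.462, 0.887, 0.001]
contact_force: [0.3, 0.7, 0.9]
gripper_width: 0.746
t: 6.78
eef_pos: [0.4726, 0.0015, 0.0401]
tool_rot: [0.002, 0.462, 0.887, 0.001]
contact_force: [0.2, -0.1, -2.9]
gripper_width: 0.698
t: 7.12
eef_pos: [0.477, 0.0015, 0.1668]
tool_rot: [0.007, 0.462, 0.887, 0.005]
contact_force: [0.6, 0.6, -2.7]
gripper_width: 0.699
t 7.12 p [0.477  0.0015 0.1668] jaw 35.0 w 0.699 F [ 0.6  0.6 -2.7]
shift cm [14.   17.15 -0.68] rot [-0.2  0.9  0. ]
```

```bash
python3 -m handwheel '[2.3,2.8,0,0,0,0,0,4.6,5.7,0,0,0,0,0,7,8.6,0,0,0,0,0,9.3,11.4,-0.3,0,0,0,0,11.6,14.3,-0.6,0,0.9,0,0,14,17.1,-0.7,-0.2,0.9,0,0,14,17.1,-0.7,-0.2,0.9,0,0,14,17.1,-0.7,-0.2,0.9,0,0]'; python3 -m handwheel '[0,0,-3,0,0,0,0,0,0,-6,0,0,0,0,0,0,-8.5,0,0,0,0,0,0,-9.5,0,0,0,0,0,0,-9.5,0,0,0,0]'; python3 -c "
from h import *;go(.617,.173,.0465)"
```

```text
t: 7.78
eef_pos: [0.6171, 0.1752, 0.1585]
tool_rot: [-0.0, 0.46, 0.888, -0.0]
contact_force: [-0.4, -0.8, -2.6]
gripper_width: 0.695
t: 8.2
eef_pos: [0.6144, 0.1735, 0.0609]
tool_rot: [-0.002, 0.461, 0.887, -0.003]
contact_force: [0.3, -0.6, -1.8]
gripper_width: 0.696
t 8.2 p [0.6144 0.1735 0.0609] jaw 35.1 w 0.696 F [ 0.3 -0.6 -1.8]
shift cm [ 0.26 -0.05 -1.44] rot [ 0.2 -0.3  0. ]
```

```bash
python3 -m handwheel '[0.2,0,-0.6,0.2,-0.3,0,0,0.2,0,-1.1,0.2,-0.3,0,0,0.2,0,-1.3,0.2,-0.3,0,0,0.2,0,-1.4,0.2,-0.3,0,0,0.2,0,-1.4,0.2,-0.3,0,0,0.2,0,-1.5,0.2,-0.3,0,0]';python3 -m handwheel '[0,0,0,0,0,0,1,0,0,0,0,0,0,1,0,0,0,0,0,0,1,0,0,0,0,0,0,1,0,0,4,0,0,0,1,0,0,8,0,0,0,1,0,0,12,0,0,0,1,0,0,15,0,0,0,1]'; python3 -c "
from h import *;go(.464,.135,.2,16)"
```

```text
t: 8.7
eef_pos: [0.617, 0.1737, 0.0466]
tool_rot: [0.0, 0.461, 0.888, 0.001]
contact_force: [-0.1, -0.4, -2.1]
gripper_width: 0.699
t: 9.37
eef_pos: [0.618, 0.1737, 0.2002]
tool_rot: [0.001, 0.461, 0.887, 0.002]
contact_force: [0.5, 0.8, 0.4]
gripper_width: 1.002
t 9.37 p [0.618  0.1737 0.2002] jaw 35.1 w 1.002 F [0.5 0.8 0.4]
shift cm [-15.4   -3.87  -0.02] rot [ -0.1   0.2 -19.1]
```

```bash
python3 -m handwheel '[-4,-1,0,0,0,-5,1,-8,-2,0,0,0,-10,1,-12,-3,0,0,0,-15,1,-15.4,-3.9,0,-0.1,0.2,-19,1,-15.4,-3.9,0,-0.1,0.2,-19,1,-15.4,-3.9,0,-0.1,0.2,-19,1,-15.4,-3.9,0,-0.1,0.2,-19,1]'; python3 -c "
from h import *;go(.464,.135,.2,16);o,_=snap('wrist','w3.png');print(proj('wrist',[.464,.135,.09],o))"
```

```text
t: 9.95
eef_pos: [0.4648, 0.1352, 0.201]
tool_rot: [0.001, 0.601, 0.799, 0.001]
contact_force: [0.6, -0.2, -0.5]
gripper_width: 1.001
t 9.95 p [0.4648 0.1352 0.201 ] jaw 16.2 w 1.001 F [ 0.6 -0.2 -0.5]
shift cm [-0.08 -0.02 -0.1 ] rot [-0.   0.1 -0.2]
[282.05439194 205.78386988]
```

View pics/w3.png

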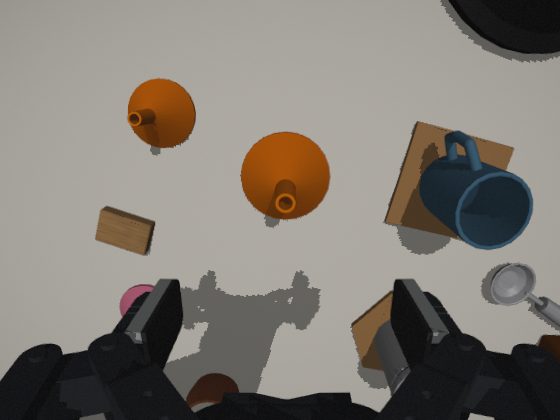

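The funnel's spout tip is at (285,203) and the mug stands on the square mat.

```bash
python3 -c "
from h import *
p=at('wrist',285.5,203.5,.09);print(p);go(p[0],p[1],.06,16)"; python3 -m handwheel '[0.1,0.1,-4,0,0,0,1,0.1,0.1,-8,0,0,0,1,0.1,0.1,-11,0,0,0,1,0.1,0.1,-13,0,0,0,1,0.1,0.1,-14.1,0,0,0,1,0.1,0.1,-14.1,0,0,0,1,0.1,0.1,-14.1,0,0,0,1]'; python3 -c "
from h import *
go(.466,.136,.06)"
```

```text
[0.46638717 0.13735758 0.09      ]
t 10.0 p [0.4653 0.1353 0.2009] jaw 16.1 w 0.999 F [0.1 0.1 0.3]
shift cm [  0.11   0.21 -14.09] rot [-0.   0.1 -0.1]
t: 10.58
eef_pos: [0.4672, 0.1363, 0.0599]
tool_rot: [0.001, 0.601, 0.799, 0.001]
contact_force: [0.5, 0.4, 0.4]
gripper_width: 0.991
t 10.58 p [0.4672 0.1363 0.0599] jaw 16.1 w 0.991 F [0.5 0.4 0.4]
shift cm [-0.12 -0.03  0.01] rot [0.  0.1 0. ]
```

```bash
python3 -m handwheel '[0,0,0,0,0,0,0,0,0,0,0,0,0,0,0,0,0,0,0,0,0,0,0,0,0,0,0,0,0,0,0,0,0,0,0,0,0,0,0,0,0,0,0,0,0,0,0,0,0]' 25; python3 -m handwheel '[0,0,0,0,0,0,0,0,0,0,0,0,0,0,0,0,3,0,0,0,0,0,0,7,0,0,0,0,0,0,12,0,0,0,0,0,0,16,0,0,0,0,0,0,16,0,0,0,0,0,0,16,0,0,0,0]';python3 -c "
from h import *
go(.634,-.186,.22);snap('side','s4.png')"
```

```text
t: 11.17
eef_pos: [0.4674, 0.1364, 0.0604]
tool_rot: [0.001, 0.601, 0.799, 0.001]
contact_force: [-1.1, -0.5, 7.1]
gripper_width: 0.176
t: 11.83
eef_pos: [0.4693, 0.1373, 0.2233]
tool_rot: [0.002, 0.601, 0.799, 0.004]
contact_force: [0.3, -0.5, -0.4]
gripper_width: 0.173
t 11.83 p [0.4693 0.1373 0.2233] jaw 16.1 w 0.173 F [ 0.3 -0.5 -0.4]
shift cm [ 16.47 -32.33  -0.33] rot [-0.2  0.5 -0. ]
```

View pics/s4.png

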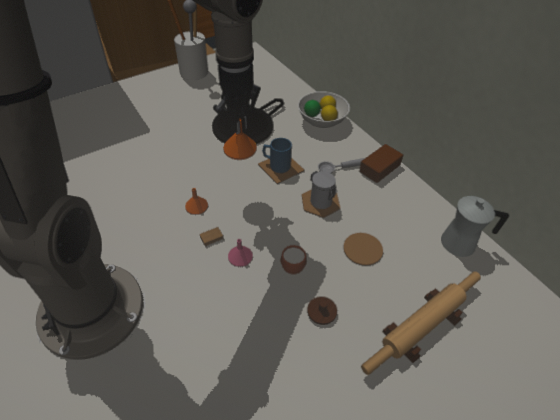

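The funnel hangs upright from the gripper at (240,145). The mug (280,157) and jar (322,190) stand on their mats.

```bash
python3 -m handwheel '[1.5,-3,0,0,0,0,0,3.3,-6.5,0,0,0,0,0,5.1,-10,0,0,0,0,0,7,-13.8,0,0,0,0,0,8.9,-17.5,0,0,0,0,0,10.8,-21.2,0,0,0,0,0,12.7,-25,0,0,0,0,0,14.6,-28.7,0,0,0,0,0]'; python3 -c "
from h import *
go(.634,-.186,.16)"
```

```text
t: 12.55
eef_pos: [0.6124, -0.1505, 0.2179]
tool_rot: [-0.001, 0.601, 0.799, 0.001]
contact_force: [0.5, -0.2, 0.0]
gripper_width: 0.176
t 12.55 p [ 0.6124 -0.1505  0.2179] jaw 16.2 w 0.176 F [ 0.5 -0.2  0. ]
shift cm [ 2.16 -3.55 -5.79] rot [-0.1  0.  -0. ]
```

```bash
python3 -m handwheel '[1.1,-1.8,0,0,0,0,0,2.1,-3.5,0,0,0,0,0,2.1,-3.5,-2,0,0,0,0,2.1,-3.5,-6,0,0,0,0,2.1,-3.5,-10,0,0,0,0,2.1,-3.5,-13,0,0,0,0,2.1,-3.5,-13.6,0,0,0,0,2.1,-3.5,-13.6,0,0,0,0]'; python3 -c "
from h import *
go(.634,-.186,.067)"
```

```text
t: 13.22
eef_pos: [0.6302, -0.1849, 0.0776]
tool_rot: [-0.004, 0.601, 0.799, -0.001]
contact_force: [-1.2, -0.2, 0.1]
gripper_width: 0.174
t 13.22 p [ 0.6302 -0.1849  0.0776] jaw 16.1 w 0.174 F [-1.2 -0.2  0.1]
shift cm [ 0.38 -0.11 -1.06] rot [-0.2 -0.5  0. ]
```

```bash
python3 -m handwheel '[0.3,-0.1,-0.4,-0.2,-0.5,0,0,0.3,-0.1,-0.7,-0.2,-0.5,0,0,0.3,-0.1,-0.9,-0.2,-0.5,0,0,0.3,-0.1,-1.0,-0.2,-0.5,0,0,0.3,-0.1,-1.1,-0.2,-0.5,0,0,0.3,-0.1,-1.1,-0.2,-0.5,0,0]'; python3 -c "
from h import *
go(.634,-.186,.0665)"
```

```text
t: 13.72
eef_pos: [0.6336, -0.1859, 0.0672]
tool_rot: [0.001, 0.601, 0.799, 0.001]
contact_force: [0.3, -0.4, -0.6]
gripper_width: 0.173
t 13.72 p [ 0.6336 -0.1859  0.0672] jaw 16.1 w 0.173 F [ 0.3 -0.4 -0.6]
shift cm [ 0.04 -0.01 -0.07] rot [-0.   0.1  0. ]
```

```bash
python3 -m handwheel '[0,0,-0.1,0,0,0,0,0,0,-0.2,0,0,0,0]'; python3 -m handwheel '[0,0,0,0,0,0,0.4,0,0,0.2,0,0,0,1,0,0,0.2,0,0,0,1,0,0,0.2,0,0,0,1,0,0,0.2,0,0,0,1,0,0,4,0,0,0,1,0,0,8,0,0,0,1,0,0,12,0,0,0,1]'; python3 -c "
from h import *
go(.4415,-.276,.15,-30)"
```

```text
t: 13.88
eef_pos: [0.6342, -0.186, 0.0664]
tool_rot: [0.001, 0.601, 0.799, 0.001]
contact_force: [-4.0, 2.3, 15.5]
gripper_width: 0.177
t: 14.55
eef_pos: [0.6333, -0.1859, 0.187]
tool_rot: [0.0, 0.601, 0.799, 0.0]
contact_force: [1.5, 0.3, -0.1]
gripper_width: 0.999
t 14.55 p [ 0.6333 -0.1859  0.187 ] jaw 16.1 w 0.999 F [ 1.5  0.3 -0.1]
shift cm [-19.18  -9.01  -3.7 ] rot [ -0.    0.  -46.1]
```

```bash
python3 -m handwheel '[-3,-1.4,0,0,0,-6,1,-6,-2.8,0,0,0,-12,1,-9,-4.2,0,0,0,-18,1,-12,-5.6,0,0,0,-24,1,-15,-7,-1,0,0,-30,1,-18,-8.5,-2,0,0,-37,1,-19.2,-9,-3,0,0,-44,1,-19.2,-9,-3.7,0,0,-46,1]'; python3 -m handwheel '[0,0,0,0,0,0,1,0,0,0,0,0,0,1]'; python3 -c "
from h import *
go(.4415,-.276,.15,-30)"
```

```text
t: 15.22
eef_pos: [0.4373, -0.2775, 0.1494]
tool_rot: [-0.0, 0.868, 0.496, -0.0]
contact_force: [-0.2, 0.3, 0.3]
gripper_width: 1.0
t: 15.38
eef_pos: [0.4374, -0.2772, 0.1492]
tool_rot: [-0.001, 0.868, 0.497, -0.001]
contact_force: [0.1, -0.4, 1.0]
gripper_width: 0.999
t 15.38 p [ 0.4374 -0.2772  0.1492] jaw -30.4 w 0.999 F [ 0.1 -0.4  1. ]
shift cm [0.41 0.12 0.08] rot [-0.  -0.1  0.4]
```

```bash
python3 -c "
from h import *
o,_=snap('wrist','w5.png');print(proj('wrist',[.4415,-.276,.04],o))"
```

```text
[288.00419439 204.46340283]
```

View pics/w5.png

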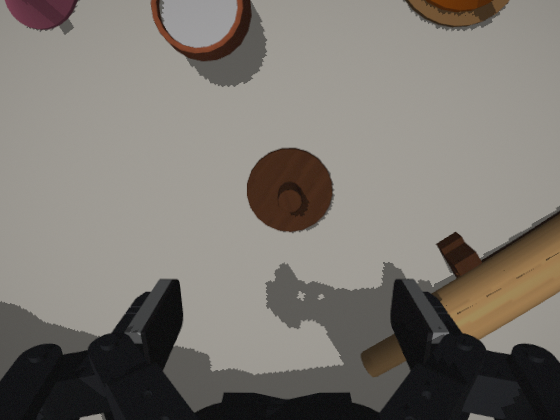

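The knob top is at (289,202), the disc centre at (290,190). The rolling pin's handle end is at (373,360), so I check its clearance.

```bash
python3 -c "
from h import *
p=at('wrist',289.5,202,.04);print(p,at('wrist',290,190,.014),'pin',at('wrist',365,355,.037),at('wrist',440,302,.05))
go(p[0],p[1],.016,-30)"
```

```text
[ 0.44416241 -0.27503726  0.04      ] [ 0.44567002 -0.27364242  0.014     ] pin [ 0.43094487 -0.42593074  0.037     ] [ 0.50533676 -0.4003078   0.05      ]
t 15.43 p [ 0.4382 -0.2772  0.1495] jaw -30.3 w 1.001 F [0.8 1.4 1.2]
shift cm [  0.6    0.22 -13.35] rot [-0.  -0.   0.3]
```

```bash
python3 -m handwheel '[0.6,0.2,-4,0,0,0,1,0.6,0.2,-8,0,0,0,1,0.6,0.2,-11,0,0,0,1,0.6,0.2,-12.5,0,0,0,1,0.6,0.2,-13.3,0,0,0,1,0.6,0.2,-13.3,0,0,0,1,0.6,0.2,-13.3,0,0,0,1]'; python3 -m handwheel '[0,0,0,0,0,0,0,0,0,0,0,0,0,0,0,0,0,0,0,0,0,0,0,0,0,0,0,0,0,0,0,0,0,0,0,0,0,0,0,0,0,0,0,0,0,0,0,0,0]' 25;python3 -m handwheel '[0,0,0,0,0,0,0,0,0,0,0,0,0,0]'; python3 -c "
from h import *
go(.617,.173,.2)"
```

```text
t: 16.02
eef_pos: [0.4453, -0.2754, 0.0172]
tool_rot: [0.0, 0.867, 0.498, 0.0]
contact_force: [0.6, -1.3, 0.1]
gripper_width: 1.0
t: 16.6
eef_pos: [0.4455, -0.2754, 0.0175]
tool_rot: [0.0, 0.867, 0.498, 0.0]
contact_force: [-0.3, 0.7, 6.0]
gripper_width: 0.199
t: 16.77
eef_pos: [0.4455, -0.2754, 0.0176]
tool_rot: [0.0, 0.867, 0.498, 0.0]
contact_force: [-0.6, -0.0, 2.1]
gripper_width: 0.199
t 16.77 p [ 0.4455 -0.2754  0.0176] jaw -30.3 w 0.199 F [-0.6 -0.   2.1]
shift cm [17.15 44.84 18.24] rot [ 0.   0.1 -0. ]
```

```bash
python3 -m handwheel '[0,0,3,0,0,0,0,0,0,7,0,0,0,0,0,0,11,0,0,0,0,0,0,15,0,0,0,0,0,0,19,0,0,0,0,0,0,20,0,0,0,0,0,0,20,0,0,0,0]'; python3 -c "
from h import *
go(.58,.08,.22,-10);snap('top','top6.png')"
```

```text
t: 17.35
eef_pos: [0.4472, -0.2764, 0.2206]
tool_rot: [0.002, 0.867, 0.498, 0.003]
contact_force: [-0.3, 0.2, -1.0]
gripper_width: 0.199
t 17.35 p [ 0.4472 -0.2764  0.2206] jaw -30.3 w 0.199 F [-0.3  0.2 -1. ]
shift cm [13.28 35.64 -0.06] rot [ 0.   0.4 20.3]
```

View pics/top6.png

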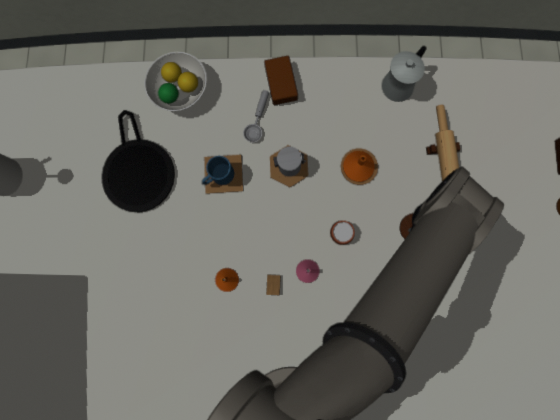

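The mug rim (220,169), jar lid (289,158) and funnel mouth (359,166) all sit on their mats, and the lid is in the gripper. Next I measure them against the mat centres.

```bash
python3 - <<'E'
from h import *
im=cv2.imread('pics/top6.png');H=cv2.cvtColor(im,cv2.COLOR_BGR2HSV).astype(int)
h,s,v=H[...,0],H[...,1],H[...,2]
def circ(k,b):
    m=np.zeros(k.shape,np.uint8);m[b[1]:b[3],b[0]:b[2]]=k[b[1]:b[3],b[0]:b[2]]
    m=cv2.morphologyEx(m,cv2.MORPH_OPEN,np.ones((3,3)));c=max(cv2.findContours(m,0,1)[0],key=cv2.contourArea)
    return cv2.minEnclosingCircle(c),cv2.boundingRect(c)
for n,k,b,z in [('mug',(s>50)&(h>85)&(h<125),(206,150,245,182),.091),('jar',(s<45)&(v>85)&(v<170),(275,140,302,172),.09),('fun',(s>185)&(h<20),(335,140,385,190),.006)]:
    r,bb=circ(k.astype(np.uint8),b);print(n,np.round(r[0],1),round(r[1],1),bb,at('top',*r[0],z).round(4))
print(proj('top',[.617,.173,.091]),proj('top',[.636,.001,.09]))
E
python3 -m handwheel '[1.3,3.5,0,0,0,2,0,2.7,7.2,0,0,0,5,0,4.1,10.9,0,0,0,8,0,5.5,14.7,0,0,0,11,0,6.9,18.4,0,0,0,14,0,8.3,22.2,0,0,0,17,0,9.7,26,0,0,0,20,0,11,29.5,0,0,0.4,20,0]'; python3 -c "
from h import *
go(.58,.08,.22,-10)"
```

```text
mug [218.5 170.9] 15.3 (206, 156, 28, 26) [0.606  0.1731 0.091 ]
jar [288.  151.9] 17.6 (275, 140, 27, 30) [6.526e-01 6.000e-04 9.000e-02]
fun [358.4 165.8] 15.7 (343, 151, 32, 31) [ 0.6348 -0.1844  0.006 ]
[218.65362381 166.59341135] [287.90479413 158.35871373]
t: 18.07
eef_pos: [0.5552, 0.0221, 0.2162]
tool_rot: [-0.002, 0.766, 0.643, -0.003]
contact_force: [0.7, -0.5, -1.2]
gripper_width: 0.201
t 18.07 p [0.5552 0.0221 0.2162] jaw -10.0 w 0.201 F [ 0.7 -0.5 -1.2]
shift cm [2.48 5.79 0.38] rot [-0.  -0.4  0. ]
```

```bash
python3 -c "
from h import *
o,_=snap('wrist','w7.png');print(proj('wrist',[.617,.173,.091],o),proj('wrist',[.617,.173,.006],o))"
```

```text
[337.50120796 -32.54675463] [325.24329936  -1.80494427]
```

View pics/w7.png

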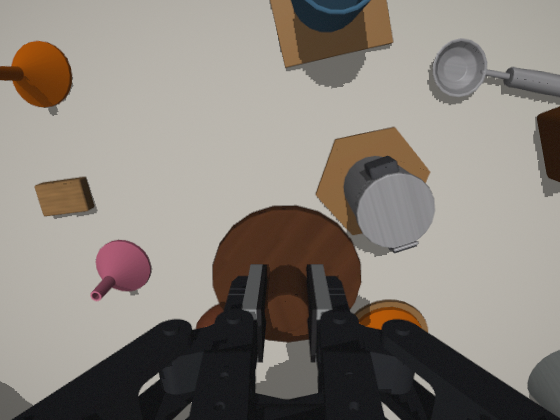

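The lid hangs level in the jaws (disc centre ~(287,272)). The jar top is at (395,208), and the mug is only partly in view, so I move closer.

```bash
python3 -m handwheel '[1.2,2.9,0.2,0,0,0,0,2.5,5.8,0.4,0,-0.4,0,0,2.5,5.8,0.4,0,-0.4,0,0,2.5,5.8,0.4,0,-0.4,0,0]'; python3 -c "
from h import *
go(.617,.173,.22)
o,_=snap('wrist','w8.png');print(proj('wrist',[.617,.173,.091],o),proj('wrist',[.617,.173,.006],o))"
```

```text
t: 18.45
eef_pos: [0.5822, 0.0917, 0.2171]
tool_rot: [-0.001, 0.762, 0.647, -0.0]
contact_force: [-0.1, -0.4, -0.9]
gripper_width: 0.2
t 18.45 p [0.5822 0.0917 0.2171] jaw -9.3 w 0.2 F [-0.1 -0.4 -0.9]
shift cm [3.48 8.13 0.29] rot [-0.1 -0.1  0. ]
[314.2523978   83.04842577] [307.71755484  85.26496667]
```

View pics/w8.png

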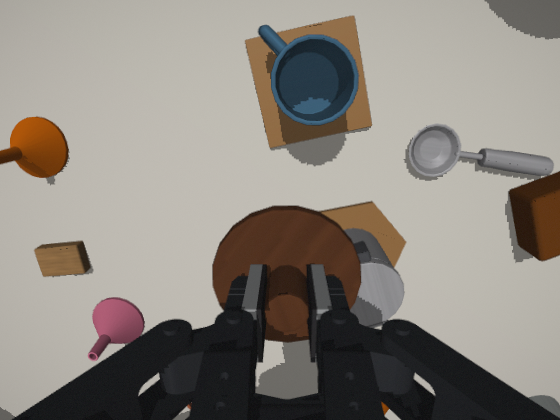

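The rim centre at (315,81) agrees with the expected (314,83). I work out the lid's offset in the grip from its disc.

```bash
python3 -c "
from h import *
o=get_obs();z=o['eef_pos'][2]
p=at('wrist',315,81,.091);l=np.mean([at('wrist',u,v,z-.005) for u,v in[(212.5,270),(361,270),(287,206),(287,339.5)]],0)
print(p,l-o['eef_pos'],o['eef_pos']);d=o['eef_pos']-l
l2=l-o['eef_pos'];go(p[0]-l2[0],p[1]-l2[1],.135)"
```

```text
[0.61774185 0.17181141 0.091     ] [ 0.00256397  0.00158247 -0.005     ] [0.58190455 0.08938566 0.21753229]
t 18.5 p [0.5819 0.0894 0.2175] jaw -9.5 w 0.202 F [-0.2  0.3 -0.2]
shift cm [ 3.33  8.08 -8.25] rot [-0.1 -0.1  0. ]
```

```bash
python3 -m handwheel '[1.2,2.8,0,0,0,0,0,2.4,5.6,0,0,0,0,0,3.4,8.1,0,0,0,0,0,3.4,8.1,-2,0,0,0,0,3.4,8.1,-5,0,0,0,0,3.4,8.1,-8,0,0,0,0,3.4,8.1,-9,0,0,0,0,3.4,8.1,-9,0,0,0,0]';  python3 -m handwheel '[0,0,0,0,0,0,0,0,0,0,0,0,0,0]';python3 -c "
from h import *
go(.616,.1712,.104)"
```

```text
t: 19.17
eef_pos: [0.6133, 0.168, 0.1242]
tool_rot: [-0.002, 0.764, 0.645, -0.004]
contact_force: [-0.2, 0.0, 0.0]
gripper_width: 0.2
t: 19.33
eef_pos: [0.6138, 0.1667, 0.1252]
tool_rot: [-0.002, 0.765, 0.645, -0.004]
contact_force: [-0.8, -0.3, -0.4]
gripper_width: 0.199
t 19.33 p [0.6138 0.1667 0.1252] jaw -9.7 w 0.199 F [-0.8 -0.3 -0.4]
shift cm [ 0.22  0.45 -2.12] rot [ 0.1 -0.5 -0. ]
```

```bash
python3 -m handwheel '[0.2,0.45,0,0.1,-0.5,0,0,0.2,0.45,-0.5,0.1,-0.5,0,0,0.2,0.45,-1.1,0.1,-0.5,0,0,0.2,0.45,-1.6,0.1,-0.5,0,0,0.2,0.45,-1.9,0.1,-0.5,0,0,0.2,0.45,-2.1,0.1,-0.5,0,0,0.2,0.45,-2.1,0.1,-0.5,0,0]';python3 -c "
from h import *
go(.616,.1712,.1026)"
```

```text
t: 19.92
eef_pos: [0.6154, 0.1712, 0.1035]
tool_rot: [0.0, 0.765, 0.645, -0.0]
contact_force: [0.7, 0.2, -0.2]
gripper_width: 0.193
t 19.92 p [0.6154 0.1712 0.1035] jaw -9.7 w 0.193 F [ 0.7  0.2 -0.2]
shift cm [ 0.06  0.   -0.09] rot [ 0. -0. -0.]
```

No force, and the height is just above seated (0.1026), so the plug has gone into the mouth. I lower the last millimetre and let go.

```bash
python3 -m handwheel '[0,0,-0.1,0,0,0,0,0,0,-0.1,0,0,0,0]'; python3 -m handwheel '[0,0,0,0,0,0,0.4,0,0,0.2,0,0,0,1,0,0,0.3,0,0,0,1,0,0,0.3,0,0,0,1,0,0,0.3,0,0,0,1,0,0,4,0,0,0,1,0,0,8,0,0,0,1,0,0,12,0,0,0,1]'; python3 -m handwheel '[-2,-4,0,0,0,0,1,-3,-8,0,0,0,0,1,-4,-11,0,0,0,0,1,-4,-11,0,0,0,0,1,-4,-11,0,0,0,0,1]'; python3 -c "
from h import *
go(.6,.17,.1);o,_=snap('wrist','w9.png');_,s=snap('side','s9.png')
cv2.imwrite('pics/s9c.png',cv2.resize(s[110:290,200:420,::-1],None,fx=3,fy=3,interpolation=2))"
```

```text
t: 20.08
eef_pos: [0.6157, 0.1711, 0.1027]
tool_rot: [0.0, 0.765, 0.645, -0.0]
contact_force: [0.3, 0.2, -0.8]
gripper_width: 0.198
t: 20.75
eef_pos: [0.615, 0.1707, 0.2234]
tool_rot: [0.0, 0.765, 0.644, -0.001]
contact_force: [0.9, 0.4, 0.2]
gripper_width: 1.003
t: 21.17
eef_pos: [0.5745, 0.0581, 0.224]
tool_rot: [0.0, 0.766, 0.643, -0.001]
contact_force: [-0.2, 0.5, 0.7]
gripper_width: 1.001
t 21.17 p [0.5745 0.0581 0.224 ] jaw -10.0 w 1.001 F [-0.2  0.5  0.7]
shift cm [  2.55  11.19 -12.4 ] rot [ 0.1 -0.1 -0. ]
```

View pics/w9.png

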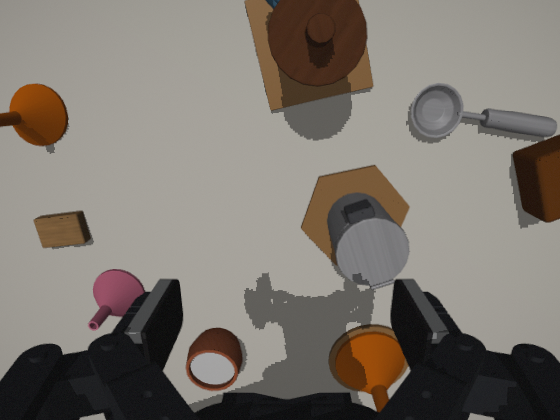

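View pics/s9c.png

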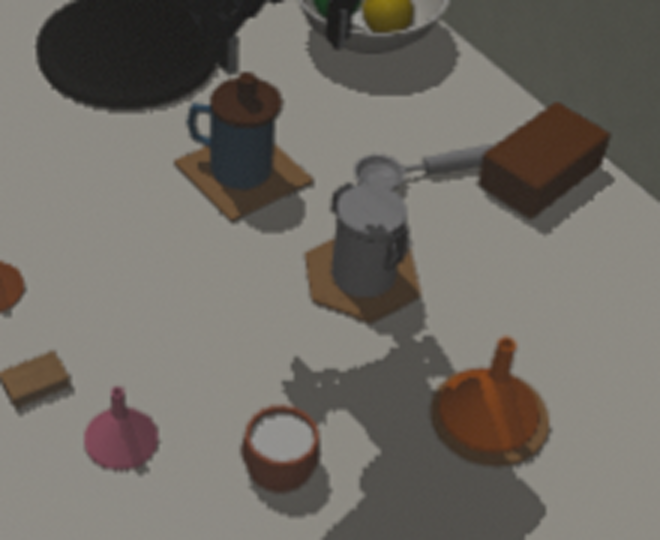

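The lid sits level on the mug, with its knob at (320,28) in the wrist view. The jar is upright on the hex mat with its top at (369,245), and the funnel is upright on the round mat. One last numeric check on the jar, funnel and lid.

```bash
python3 -c "
from h import *
w='wrist'
print('jar',at(w,369,245,.09),'hex',(at(w,302,227,.006)+at(w,409,209,.006))/2)
print('lid',at(w,319,38,.099),'knob',at(w,320.5,28,.125),'funnel',at(w,370,357,.006))
print(proj('top',[.455,-.135,.045]));print(get_obs()['joint_vel'].round(3))"
```

```text
jar [0.6369683  0.01079257 0.09      ] hex [0.64003287 0.0041626  0.006     ]
lid [0.61817147 0.17096939 0.099     ] knob [0.61726106 0.17350879 0.125     ] funnel [ 0.63896865 -0.17614787  0.006     ]
[342.7781226  232.36083044]
[-0.016  0.014 -0.018 -0.01   0.    -0.001  0.001]
```

```bash
python3 -c "
from station import *
print(hand_in())"
```

```text
the job is handed in; nothing more can be done
None
```

I handed the job in after about 21 s of robot time. No verdict is reported, so what follows rests on my own last checks.

- **Mug:** it stands on the square mat next to the budare. The wrist view put its rim within about 2 mm of the mat centre.
- **Jar:** it stands upright on the hex mat in the middle. My two checks disagree: the wrist view puts it about 7 mm from the centre, the top view about 3 mm. Both are inside the 15 mm limit.
- **Funnel:** the large orange one stands mouth down on the round mat next to the rolling pin. The top view put it about 2 mm from the centre.
- **Lid:** the tool's height at release (0.1027 m, against 0.1026 m expected) shows it seated. It looked level in the last two pictures and sat within a few mm of the mug's axis.
- **Salt pot and rolling pin:** I did not measure either one again. The arm never came near the salt pot or the pin. The last pictures show the salt pot standing; the pin is out of view in them.

A first automatic outline of the jar and mug in the top view was wrong, because it picked up the mat and the mug's handle. I read the positions from the pictures instead. The gripper was open and clear of everything when I handed in.

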